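# Unlock the sprung bin lid and hold it just below its balance point

## Robot

A 6-joint arm with a two-finger parallel gripper is mounted at the origin on a cart in front of the work surface, level with it; the furniture and walls round the work are solid. World frame = base frame: x ahead of the robot, y to its left, z up, the work surface at z = 0. Lengths are in m, angles in rad, forces in N, time in s.
With the tool pointing down it reaches from about 0.35 to 0.85 m from the base axis. Payload 8.1 kg.
Tool frame: the origin (TCP) lies at the very end of the fingers, on their centre line; the grasp point (between the pads) lies 19 mm behind it; z points along the fingers, y is the line along which they close (so a half turn about z gives the same grasp; the last joint's range is limited). The gripper opens to 93 mm and grips with 3 to 60 N. Pads are 15 mm wide; open, the fingers measure 128 mm over their backs; the gripper's body (75 mm by 188 mm) begins 65 mm behind the grasp point.
Start: joints at [1.152, 0.13, 1.488, -0, 1.523, -0.085], TCP at [0.197, 0.567, 0.219] pointing down, gripper open.
Joint ranges: [-2.96, 2.96], [-0.89, 2.26], [0.02, 2.5], [-1.34, 4.48], [0, 2.73], [-2.66, 2.66]. Speed limits (rad/s): [2.39, 2.39, 2.79, 3.14, 3.14, 3.14].

## Interface

Orientations are given as a rotation vector (axis times angle).
In Python, from plant import monitor, eyes, ticket gives the robot as it stands.
- The arm moves only by the tool arm_command, never from a script. Its argument "deltas" is a list that holds one entry, the list of rows, each a list of 6 numbers: the shift along the world's x, y, z in cm, then the turn, a rotation vector about the world's x, y, z in degrees. In form: [[[tx, ty, tz, rx, ry, rz], ...]]. A call has 1 to 12 rows; each row shifts and turns the commanded pose from where the row before left it; what a row does not reach is not made up. A row lasts 1/12 s, in which the tool goes at most 41.7 mm and 7.16 degrees, less where a joint would pass 70% of its speed; a pose out of reach is approached as far as the arm can. A call is refused whole if a number of a shift passes 4.17 or a number of a turn 7.16, either way. A call with a gripper value outside its range is refused whole. "gripper" is the opening, from -1 (shut) to 1 (fully open), set as the call begins (left out, the last holds). The fingers move at their own pace and stop on an object; "squeeze" is the grip in N (left out, the last holds). Time passes only in rows, so rows that do not move let the fingers close. It gives the time, the measured TCP pose, the force, the opening and the grip force at its end, in the units of the state.
- monitor.read_state(): the state, without advancing time (a new reading comes with each control period).
- eyes.read_camera(name): name is "scene" or "top" or "wrist"; returns the picture (384x512x3 uint8, blue, green, red); there is no depth.
- eyes.camera_model(name): a dict with "fx", "fy", "cx", "cy" (pixels), "rvec" (rotation vector, rad) and "tvec" (3), from world to camera coordinates, as OpenCV has them. Camera axes: x right, y down, z forward; pixel columns grow to the right and rows downward; lengths in m; the calibration is good to about 2 mm. A picture is of the moment at which its call begins: read the wrist's pose just before it. camera_model takes no time and is no camera call; for the wrist camera it gives the pose at the moment of the call.
- ticket.close_job(): hands the job in; it is judged then, once.
The state is a dict: "t": time; "q": joint angles; "dq": joint speeds; "joint_torque": joint torques, N m; "tool_pos": TCP position; "orientation": TCP orientation; "force": force on the tool from outside, world axes, zero at the start; "wrist_torque": the same for the moment, N m; "opening": finger opening in m; "gripper_force": force on a finger pad.
Only numpy, scipy, OpenCV 4.12 (cv2) and the standard library are available. Lean on these libraries where they do the work, as an engineer would, in place of code of your own. Each camera call takes 0.05 s, during which the arm holds its last target. There are 200 camera calls.

## Task

Pull the lock plate straight up out of the bracket behind the steel bin's hinge, stand it upright and fully home in the slot of the wooden stand, and let go of it. Then take the lid's handle, raise the lid clearly past its balance point (where the spring takes over; the block on the wire quadrant marks it) without letting it fly open to its stop, bring it back and finish while still holding the lid still, five to ten degrees below the balance point, so that its spring can be set. Leave everything else on the counter where it is.

Things in the scene. Friction and masses are not known exactly. Their poses are not given: they have to be found in the camera images.
- spring_bin: grey steel bin fixed to the counter, 120 (x) x 170 (y) x 94 mm high, with a sprung steel lid. Origin under its centre on the counter; its front, with the lid's handle, faces its own -x; its hinge and the slotted bracket are at the back, own +x.
- balance_block (a point): small dark block on the thin wire quadrant (60 mm radius round the hinge) at the bin's left side, 93 mm left of its middle. It does not move. It marks the lid's balance point, 0.90 rad (about 52 degrees): seen from the side the lid then points from the hinge at the block. The wire rises 62 mm above the hinge axis: lift the lock plate clear over it.
- lid_hinge (a point): middle of the lid's hinge axis, which runs along the bin's own y at the bin's back top edge: at (60, 0, 100) mm in the bin's frame. It does not move with the lid.
- lid (a joint): lid angle, rad: 0 shut (level), grows as its front rises, stop at 1.5. Steel plate, 122 mm forward of the hinge, 168 mm wide, 8 mm thick, 1.2 kg, mostly carried by its spring: let go below 0.90 rad it falls shut, above it the spring throws it open. At the grip point it takes 1.2 N to start, 0.3 N at 0.8 rad, and pulls up with 0.5 N at 1.05 rad. Locked while the plate is in its bracket.
- lid_grip (a point): grip point on the lid's handle, a round dark bar 12 mm thick that juts forward from the middle of the lid's front edge in the lid's plane; 158 mm from the hinge axis, 36 mm past the lid, 32 mm short of the centre of the 22 mm end ball. Moves with the lid: 100 mm up when shut, 224 at balance. Pinch it from above across the bin's y, tool kept upright: the bar turns between the pads.
- lid_horn (a point): middle of the top of the lid's horn, 30 mm wide, 10 mm thick, standing 38 mm above the hinge axis just in front of the lock plate, 37 mm below the plate's top. It swings back as the lid opens and meets the plate within about 0.1 rad: so the lid is locked.
- bracket_slot (a point): middle of the mouth of the bracket's slot, 88 mm above the counter, at (75, 0, 88) mm in the bin's frame. Slot 9 mm (x) x 64 mm (y), 43 mm deep; the lock plate comes straight up out of it.
- lock_plate: flat aluminium plate, 6 mm thick (own x), 60 wide (own y), 130 tall, about 0.2 kg, on edge in the bracket behind the hinge, axes along the bin's. Its top 26 mm is 10 mm thick: grip it there across own x, finger tips no lower than 33 mm below its top (the horn). Origin: middle of its lower edge, z up; at first at (75, 0, 45) mm in the bin's frame, its top 175 mm above the counter.
- stand: light wooden block fixed to the counter, 60 (x) x 110 (y) x 45 mm high, with one chamfered slot in its top; origin under its centre on the counter. Its place varies: it is the block with the slot.
- stand_slot (a point): middle of the floor of the stand's slot, 10 mm above the counter. The slot is 12 mm wide (stand's own x), 68 mm long (own y), 35 mm deep, with a 4 mm chamfer round its mouth; the lock plate stands in it with its own y along the slot, either way round, its origin then at this point.
- carton: small brown cardboard carton, 81x63x51 mm, origin under its middle; bystander
- tin: open round tin with brass nuts, 74 mm across, 48 mm high; bystander
- screwdriver: screwdriver with a red handle lying on the counter, 216x29x29 mm; bystander
- coupling: grey pipe coupling standing on end, 40 mm across, 45 mm high; bystander
Not all that is in view belongs to the job. There is more than one size of the lock_plate; the one meant has the size given above.

How it is judged:
By the outcome, as a careful person would: the job done as asked, in the order asked, and still so for the second after the job is handed in, while the arm keeps its last pose, push and grip.
It also fails if it takes over 72 s, if anything falls off the work surface, if the arm or the gripper's body presses on something with over 40 N, if the wrist force passes 120 N, or if a joint passes its speed limit or range.

## Working session

There is one attempt and no reset: what is moved stays moved. The work goes in short steps, Python scripts to look and compute and a tool call to move; the robot and the scene stay as the last step left them, time stands still between calls to the robot, and variables do not carry over. Pictures are saved under pics/ and viewed, at most 10 in all, crops included, and the job is handed in when it is done.

Besides the shell and the picture viewer there is one more tool, called after ">>>" by a JSON object that holds its "api" and its "payload", one argument or row to a line. arm_command: Moves the arm, as the interface text tells. Its arguments: {"type":"object","properties":{"deltas":{"type":"array"},"gripper":{"type":"number"},"squeeze":{"type":"number"}},"required":["deltas"]}

```bash
mkdir -p pics; cat > h.py <<'E'
import numpy as np, cv2
from plant import monitor, eyes, ticket
def cam(n):
    m=eyes.camera_model(n); K=np.array([[m['fx'],0,m['cx']],[0,m['fy'],m['cy']],[0,0,1.]])
    return K,np.array(m['rvec'],float).reshape(3),np.array(m['tvec'],float).reshape(3)
def proj(n,P,c=None):
    K,r,t=c or cam(n); return cv2.projectPoints(np.array(P,float).reshape(-1,1,3),r,t,K,None)[0].reshape(-1,2)
def atz(n,uv,z,c=None):
    K,r,t=c or cam(n); R=cv2.Rodrigues(r)[0]; C=-R.T@t
    d=R.T@np.linalg.inv(K)@np.array([uv[0],uv[1],1.]); return C+d*(z-C[2])/d[2]
E
python3 - <<'E'
from h import *
s=monitor.read_state(); print(s)
for n in("scene","top"):
    im=eyes.read_camera(n); cv2.imwrite(f"pics/{n}_raw.png",im); cv2.imwrite(f"pics/{n}0.png",cv2.resize(im,(800,600),interpolation=cv2.INTER_CUBIC))
    K,r,t=cam(n);print(n,-cv2.Rodrigues(r)[0].T@t,K[0,0])
E
```

```text
{'t': 0.0, 'q': array([ 1.15161000e+00,  1.31124332e-01,  1.48925845e+00, -1.59677877e-07,
        1.52300200e+00, -8.54138626e-02]), 'dq': array([ 0.00218705,  0.00044967,  0.00107562,  0.00068118, -0.00071461,
       -0.00118164]), 'joint_torque': array([-1.85082703e-03, -5.59859061e+01, -4.91748226e+01,  7.67574110e-02,
        3.59325169e-02, -1.12333164e-04]), 'tool_pos': array([0.19632384, 0.56637914, 0.21762089]), 'orientation': array([-5.21783784e-01, -3.09750366e+00,  2.72561306e-03]), 'force': array([ 0.61932349, -0.31428785, -0.26050604]), 'wrist_torque': array([-0.02964239,  0.0611652 ,  0.00047488]), 'gripper_force': 0.0, 'opening': 0.09281253429027914}
scene [-0.5749249  -0.91547422  0.95322389] 476.06438939791934
top [ 0.42899851 -0.10731786  1.66153998] 475.11797003519695
```

View pics/scene0.png

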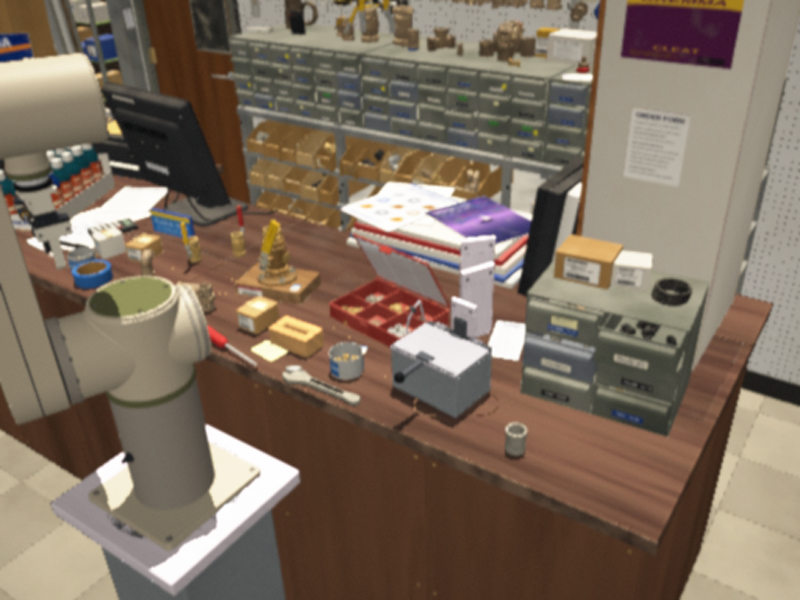

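View pics/top0.png

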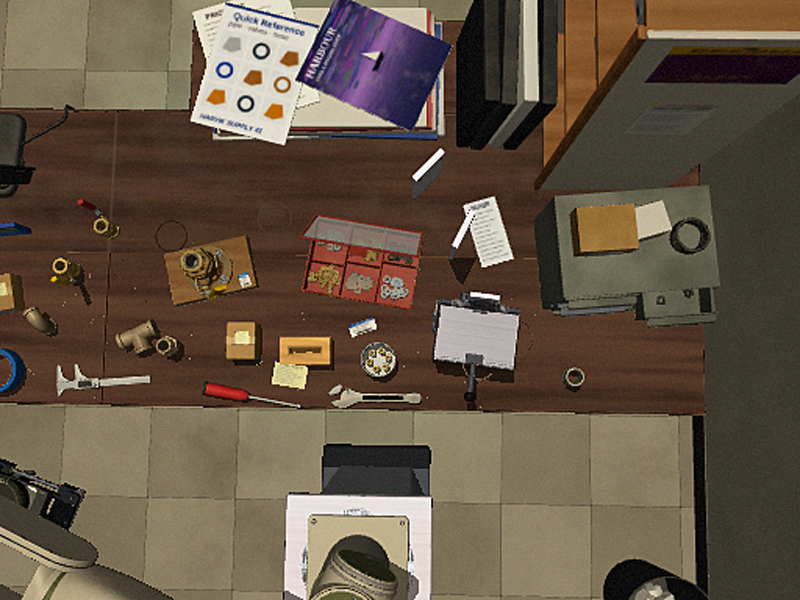

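The top view shows the bin's lid centred at about (476,335) with the handle down to (471,398). The lock plate's top is at (485,296) and the slotted stand at (306,351), both in 800x600 pixels. Spare plates stand at (430,165) and (462,230). Next I get coarse positions for these.

```bash
python3 - <<'E'
from h import *
im=cv2.imread("pics/top_raw.png"); c=cam("top")
hsv=cv2.cvtColor(im,cv2.COLOR_BGR2HSV)
sub=np.zeros(im.shape[:2],np.uint8); sub[212:238,176:215]=1
m=((hsv[...,1]>90)&(hsv[...,2]>120)).astype(np.uint8)*sub
cs=max(cv2.findContours(m,0,2)[0],key=cv2.contourArea)
pts=np.array([atz("top",p,0.045,c)[:2] for p in cs.reshape(-1,2).astype(float)],np.float32)
print("stand",cv2.minAreaRect(pts))
print("slot", atz("top",(304.5*.64,350.5*.64),0.045,c))
sub[:]=0; sub[190:238,274:336]=1
m=((hsv[...,1]<60)&(hsv[...,2]>120)).astype(np.uint8)*sub; m[:193]=0
cs=max(cv2.findContours(m,0,2)[0],key=cv2.contourArea)
pts=np.array([atz("top",p,0.104,c)[:2] for p in cs.reshape(-1,2).astype(float)],np.float32)
print("lid",cv2.minAreaRect(pts))
for n,uv,z in(("ball",(471,397),.1),("hroot",(472,357),.1),("platetop",(485,295),.175),("spare1",(462,230),.2)): print(n,atz("top",np.array(uv)*.64,z,c))
a=cv2.resize(im[178:262,262:350],None,fx=6,fy=6,interpolation=cv2.INTER_CUBIC); b=cv2.resize(im[205:245,172:218],None,fx=6,fy=6,interpolation=cv2.INTER_CUBIC)
o=np.zeros((504,800,3),np.uint8);o[:a.shape[0],:a.shape[1]]=a[:504];w=min(b.shape[1],800-a.shape[1]);o[:b.shape[0],a.shape[1]:a.shape[1]+w]=b[:,:w]
cv2.imwrite("pics/crop1.png",o)
E
```

```text
stand ((0.46322524547576904, 0.12231111526489258), (0.06102997064590454, 0.10920702666044235), 0.9103197455406189)
slot [0.46208141 0.12225325 0.045     ]
lid ((0.4961022734642029, -0.24484461545944214), (0.16681422293186188, 0.11423327028751373), 83.25846099853516)
ball [ 0.37004948 -0.23566506  0.1       ]
hroot [ 0.45306963 -0.2371874   0.1       ]
platetop [ 0.57644173 -0.25619523  0.175     ]
spare1 [ 0.70346411 -0.20727199  0.2       ]
```

View pics/crop1.png

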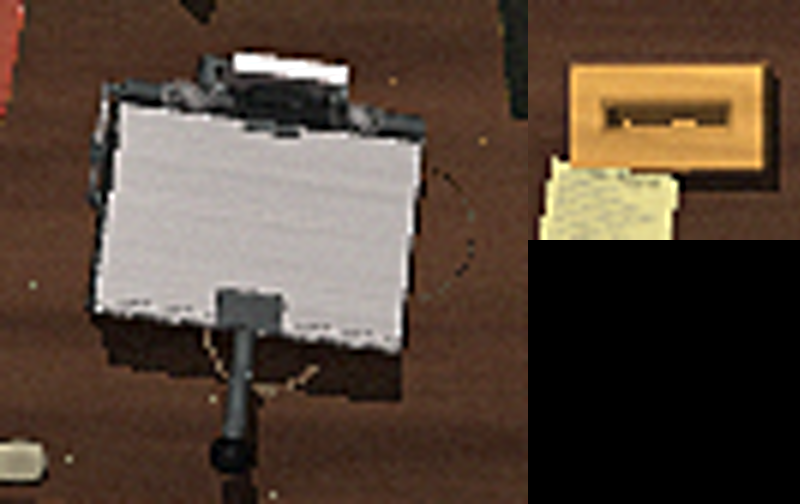

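Bin yaw is about -7°, with the hinge and plate near (0.576,-0.256). The stand is near (0.463,0.122), yaw about 1°. Distances agree with the given sizes: ball to plate reads 207 mm against 205. I move the wrist camera over for finer views.

>>> {"api": "arm_command", "payload": {
  "deltas": [
    [[1.6,-3.0,1.5,0,0,-3.25],[1.6,-3.0,1.5,0,0,-3.25],[1.6,-3.0,1.5,0,0,-3.25],[1.6,-3.0,1.5,0,0,-3.25],[1.6,-3.0,1.5,0,0,-3.25],[1.6,-3.0,1.5,0,0,-3.25],[1.6,-3.0,1.5,0,0,-3.25],[1.6,-3.0,1.5,0,0,-3.25],[1.6,-3.0,1.5,0,0,-3.25],[1.6,-3.0,1.5,0,0,-3.25],[1.6,-3.0,1.5,0,0,-3.25],[1.6,-3.0,1.5,0,0,-3.25]]
  ]
}}

```text
t: 1.1
tool_pos: [0.3888, 0.2053, 0.3991]
orientation: [-1.53, -2.744, 0.0]
force: [1.2, 1.0, 0.5]
opening: 0.093
gripper_force: 0.0
```

```bash
python3 - <<'E'
from h import *
s=monitor.read_state(); K,r,t=cam("wrist"); im=eyes.read_camera("wrist"); cv2.imwrite("pics/w1.png",im); np.savez("w1.npz",K=K,r=r,t=t)
print(s['tool_pos'],s['orientation'],-cv2.Rodrigues(r)[0].T@t,cv2.Rodrigues(r)[0],K[0])
print(proj("wrist",[[.463,.122,.045]]))
E
```

```text
[0.38877239 0.20529558 0.39914739] [-1.52951027e+00 -2.74399018e+00  1.74439889e-04] [0.34661394 0.27558195 0.56493272] [[ 8.51013080e-01  5.25144054e-01 -6.78570991e-04]
 [ 5.02548726e-01 -8.14020295e-01  2.91231415e-01]
 [ 1.52386076e-01 -2.48182759e-01 -9.56652394e-01]] [302.4640248    0.         256.30950996]
[[266.18694626 205.37127724]]
```

>>> {"api": "arm_command", "payload": {
  "deltas": [
    [[0.95,-3.75,0,0,0,-3.25],[0.95,-3.75,0,0,0,-3.25],[0.95,-3.75,0,0,0,-3.25],[0.95,-3.75,0,0,0,-3.25],[0.95,-3.75,0,0,0,-3.25],[0.95,-3.75,0,0,0,-3.25],[0.95,-3.75,0,0,0,-3.25],[0.95,-3.75,0,0,0,-3.25],[0.95,-3.75,0,0,0,-3.25],[0.95,-3.75,0,0,0,-3.25],[0.95,-3.75,0,0,0,-3.25],[0.95,-3.75,0,0,0,-3.25]]
  ]
}}

```text
t: 2.15
tool_pos: [0.5026, -0.2449, 0.3981]
orientation: [-2.358, -2.076, 0.0]
force: [0.8, 0.4, 0.1]
opening: 0.0927
gripper_force: 0.0
```

```bash
python3 - <<'E'
from h import *
s=monitor.read_state(); K,r,t=cam("wrist"); im=eyes.read_camera("wrist"); cv2.imwrite("pics/w2.png",im); np.savez("w2.npz",K=K,r=r,t=t)
print(s['t'],s['tool_pos'],s['orientation'],-cv2.Rodrigues(r)[0].T@t)
print(proj("wrist",[[.463,.122,.045],[.576,-.256,.175],[.37,-.236,.1]]))
a=cv2.imread("pics/w1.png"); cv2.imwrite("pics/w12.png",cv2.resize(np.vstack([a,im]),(800,1200))[:600]); 
cv2.imwrite("pics/w2big.png",cv2.resize(im,(800,600),interpolation=cv2.INTER_CUBIC))
E
```

```text
2.15 [ 0.50264302 -0.24485167  0.39807237] [-2.35756154e+00 -2.07555203e+00  9.65540997e-05] [ 0.51350467 -0.16317643  0.56386951]
[[ 190.80582706 -116.72445301]
 [ 313.22195478  162.41713428]
 [ 170.19084499  157.84159079]]
```

View pics/w2big.png

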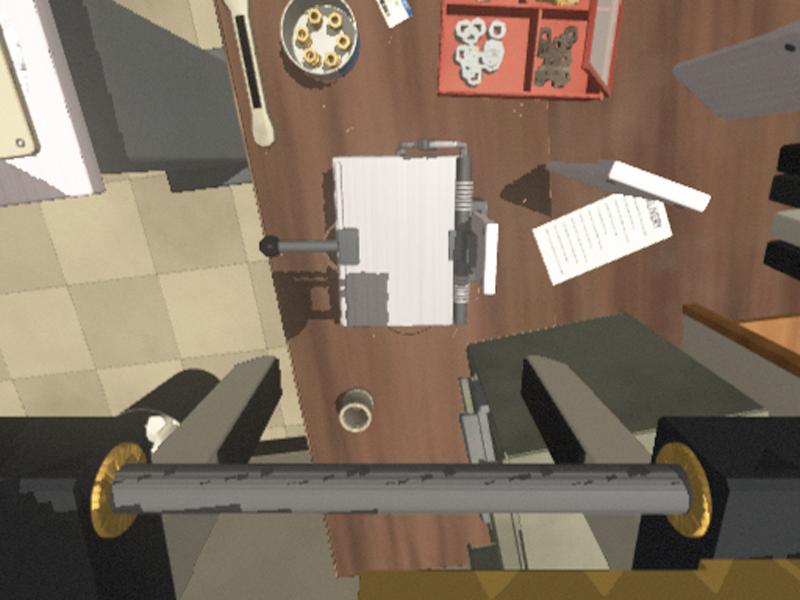

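The wrist view shows the lid, with the lock plate's top at about (491,258), the ball at (269,246) and the spare plate at (660,185). I refine with segmentation, and use w1 for the stand.

```bash
python3 - <<'E'
from h import *
def ld(f): d=np.load(f); return d['K'],d['r'],d['t']
c2=ld("w2.npz"); c1=ld("w1.npz")
im=cv2.imread("pics/w2.png"); g=im.min(2)
def blob(m,box,z,c):
    s=np.zeros_like(m,np.uint8); u0,u1,v0,v1=box; s[v0:v1,u0:u1]=m[v0:v1,u0:u1]
    cs=max(cv2.findContours(s,0,2)[0],key=cv2.contourArea)
    n,l,st,ce=cv2.connectedComponentsWithStats(s); k=1+np.argmax(st[1:,4])
    P=np.array([atz("w",p,z,c)[:2] for p in cs.reshape(-1,2).astype(float)],np.float32)
    return st[k],ce[k],atz("w",ce[k],z,c).round(4),cv2.minAreaRect(P)
print("plate",blob(g>190,(305,322,138,192),.175,c2))
print("ball",blob(im.max(2)<70,(160,182,148,168),.1,c2))
print("lid",blob(g>150,(210,297,95,212),.104,c2))
print("spare",blob(g>190,(380,460,100,140),.175,c2))
a=cv2.imread("pics/w1.png"); h=cv2.cvtColor(a,cv2.COLOR_BGR2HSV)
m=(h[...,1]>100)&(h[...,2]>110)&(h[...,0]<25)&(h[...,0]>10)
print("stand",blob(m,(205,330,155,260),.045,c1))
x0,y0=190,140
o=np.hstack([cv2.resize(a[140:270,195:335],(560,520),interpolation=cv2.INTER_CUBIC),cv2.resize(im[130:200,290:330],(240,420),interpolation=cv2.INTER_CUBIC)[:,:].copy() if 0 else np.pad(cv2.resize(im[130:200,290:330],(240,420),interpolation=cv2.INTER_CUBIC),((0,100),(0,0),(0,0)))])
cv2.imwrite("pics/crop2.png",o)
E
```

```text
plate (array([310, 143,   9,  45, 328], dtype=int32), array([313.82317073, 164.72865854]), array([ 0.5776, -0.2531,  0.175 ]), ((0.5774718523025513, -0.25409963726997375), (0.05869949981570244, 0.009451327845454216), 83.36167907714844))
ball (array([166, 151,  13,  13, 123], dtype=int32), array([172.        , 157.06504065]), array([ 0.373 , -0.2304,  0.1   ]), ((0.372609943151474, -0.23030893504619598), (0.01876622624695301, 0.01838644966483116), 82.67847442626953))
lid (array([ 213,  100,   80,  109, 6674], dtype=int32), array([256.96523824, 146.90395565]), array([ 0.5056, -0.231 ,  0.104 ]), ((0.4973384439945221, -0.24518626928329468), (0.16721495985984802, 0.11530415713787079), 82.9456787109375))
spare (array([390, 103,  65,  32, 766], dtype=int32), array([421.69060052, 118.66710183]), array([ 0.7157, -0.2117,  0.175 ]), ((0.7163095474243164, -0.21209816634655), (0.013631300069391727, 0.0855608731508255), 63.89022445678711))
stand (array([ 205,  155,  125,  105, 9275], dtype=int32), array([269.95245283, 206.81638814]), array([0.4654, 0.1297, 0.045 ]), ((0.46382609009742737, 0.12200033664703369), (0.2335176318883896, 0.20195677876472473), 31.684772491455078))
```

View pics/crop2.png

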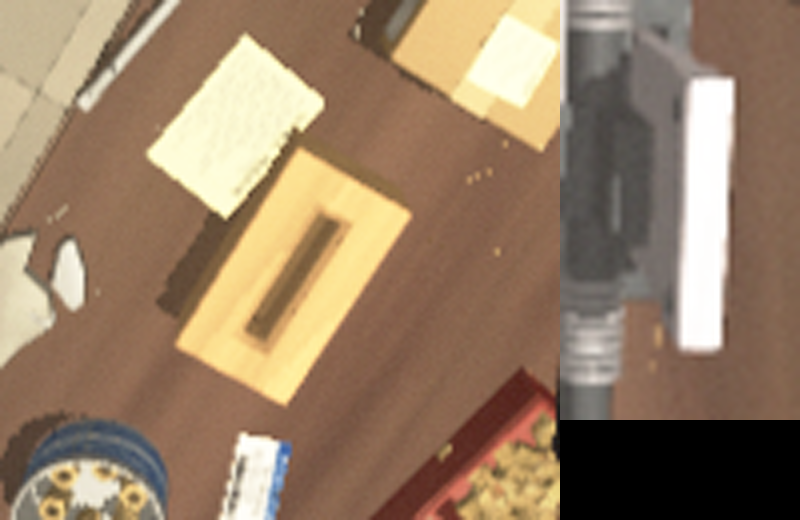

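The stand is clear with its slot visible, centre near (293,280) in the crop; the plate's top is clean. Now I refine the stand's corners.

```bash
python3 - <<'E'
from h import *
def ld(f): d=np.load(f); return d['K'],d['r'],d['t']
c1=ld("w1.npz"); c2=ld("w2.npz")
f=lambda p:(np.array(p)+.5)/4-.5+np.array([195,140])
P=np.array([atz("w",f(p),.045,c1)[:2] for p in [(302,147),(411,214),(287,405),(177,346)]]);print(P,P.mean(0))
e=P[1]-P[0];print([ (np.hypot(*(P[(i+1)%4]-P[i])).round(4),np.degrees(np.arctan2(*(P[(i+1)%4]-P[i])[::-1])).round(1)) for i in range(4)])
a=atz("w",f((333,212)),.045,c1);b=atz("w",f((255,345)),.045,c1);print("slot",a,b,(a+b)/2,np.degrees(np.arctan2(*(b-a)[1::-1])))
ct=cam("top")
# spare triangulation: height where top/wrist agree
for z in(.15,.2,.25,.3): print(z,atz("t",np.array((462,230))*.64,z,ct)[:2],atz("w",(421.7,118.7),z,c2)[:2])
s=monitor.read_state();R=cv2.Rodrigues(s['orientation'])[0];print(s['tool_pos'],np.degrees(np.arctan2(R[1,1],R[0,1])),R[:,2])
E
```

```text
[[0.43505574 0.17812617]
 [0.49339689 0.17770247]
 [0.49632068 0.06852739]
 [0.43668552 0.06716632]] [0.46536471 0.12288059]
[(np.float64(0.0583), np.float64(-0.4)), (np.float64(0.1092), np.float64(-88.5)), (np.float64(0.0597), np.float64(-178.7)), (np.float64(0.111), np.float64(90.8))]
slot [0.46304192 0.16006782 0.045     ] [0.46729522 0.08665906 0.045     ] [0.46516857 0.12336344 0.045     ] -86.68399376626884
0.15 [ 0.71285371 -0.21069147] [ 0.72870339 -0.21490632]
0.2 [ 0.70346411 -0.20727199] [ 0.70270501 -0.20865677]
0.25 [ 0.69407451 -0.20385251] [ 0.67670664 -0.20240723]
0.3 [ 0.68468491 -0.20043303] [ 0.65070826 -0.19615769]
[ 0.50282358 -0.25066547  0.39536219] -7.754952551450724 [-3.70200551e-03 -9.16204294e-04 -9.99992728e-01]
```

>>> {"api": "arm_command", "payload": {
  "deltas": [
    [[1.25,-0.1,-2,0,0,0],[1.25,-0.1,-2,0,0,0],[1.25,-0.1,-2,0,0,0],[1.25,-0.1,-2,0,0,0],[1.25,-0.1,-2,0,0,0],[1.25,-0.1,-2,0,0,0],[0,0,-0.5,0,0,0],[0,0,0,0,0,0],[0,0,0,0,0,0],[0,0,0,0,0,0]]
  ]
}}

```text
t: 3.03
tool_pos: [0.5777, -0.2493, 0.2755]
orientation: [2.354, 2.078, 0.001]
force: [-1.0, -0.5, 0.3]
opening: 0.093
gripper_force: 0.0
```

```bash
python3 - <<'E'
from h import *
def blob(m,z,c):
    cs=max(cv2.findContours(m.astype(np.uint8),0,2)[0],key=cv2.contourArea)
    P=np.array([atz("w",p,z,c)[:2] for p in cs.reshape(-1,2).astype(float)],np.float32); return cv2.minAreaRect(P)
s=monitor.read_state();R=cv2.Rodrigues(s['orientation'])[0];print(s['t'],s['tool_pos'],np.abs(s['dq']).max(),np.degrees(np.arctan2(R[1,1],R[0,1])),R[:,2])
c=cam("wrist"); im=eyes.read_camera("wrist"); cv2.imwrite("pics/w3.png",im)
u,v=proj("w",[[.5775,-.2541,.175]],c)[0]; print(u,v)
m=im.min(2)>170; k=np.zeros_like(m); u,v=int(u),int(v); k[v-60:v+60,u-25:u+25]=1
print(blob(m&k,.175,c))
print(proj("w",[[.5775+.005*a,-.2541+.03*b,.175] for a in(-1,1) for b in (-1,1)],c).round(1).tolist())
E
```

```text
3.0333 [ 0.5776714  -0.24933187  0.27550319] 0.010151553891929331 -7.125705276232581 [ 0.00184781 -0.00113111 -0.99999765]
256.23610002011725 198.2133620774867
((0.5795981884002686, -0.23548755049705505), (0.02155107818543911, 0.009139595553278923), 83.08737182617188)
[[255.0, 228.4], [246.5, 167.4], [265.4, 227.2], [257.6, 166.0]]
```

>>> {"api": "arm_command", "payload": {
  "deltas": [
    [[0,-0.25,-1.5,0,0,0.2],[0,-0.25,-1.5,0,0,0],[0,0,-1.5,0,0,0],[0,0,-1.5,0,0,0],[0,0,-1.5,0,0,0],[0,0,-1.5,0,0,0],[0,0,-1.5,0,0,0],[0,0,-1.5,0,0,0],[0,0,-0.8,0,0,0],[0,0,0,0,0,0],[0,0,0,0,0,0],[0,0,0,0,0,0]]
  ]
}}

```text
t: 4.08
tool_pos: [0.5783, -0.2546, 0.1474]
orientation: [2.35, 2.082, 0.001]
force: [0.2, -0.4, 1.1]
opening: 0.093
gripper_force: 0.0
```

>>> {"api": "arm_command", "payload": {
  "deltas": [
    [[0,0,0,0,0,0],[0,0,0,0,0,0],[0,0,0,0,0,0],[0,0,0,0,0,0],[0,0,0,0,0,0],[0,0,0,0,0,0],[0,0,0,0,0,0],[0,0,0,0,0,0],[0,0,0,0,0,0],[0,0,0,0,0,0]]
  ],
  "gripper": -1,
  "squeeze": 30
}}

```text
t: 4.92
tool_pos: [0.5775, -0.2541, 0.1456]
orientation: [-2.352, -2.083, 0.0]
force: [0.2, -0.2, -0.2]
opening: 0.0308
gripper_force: 0.0
```

>>> {"api": "arm_command", "payload": {
  "deltas": [
    [[0,0,0,0,0,0],[0,0,0,0,0,0],[0,0,0,0,0,0],[0,0,0,0,0,0],[0,0,0,0,0,0],[0,0,0,0,0,0],[0,0,0,0,0,0]]
  ]
}}

```text
t: 5.5
tool_pos: [0.5775, -0.2541, 0.1456]
orientation: [-2.351, -2.083, 0.0]
force: [-1.1, -0.1, 1.1]
opening: 0.0102
gripper_force: 30.0
```

>>> {"api": "arm_command", "payload": {
  "deltas": [
    [[0,0,0.5,0,0,0],[0,0,1,0,0,0],[0,0,1,0,0,0],[0,0,1,0,0,0],[0,0,1,0,0,0],[0,0,1,0,0,0],[0,0,1.5,0,0,0],[0,0,1.5,0,0,0],[0,0,1.5,0,0,0],[0,0,1.5,0,0,0],[0,0,1.5,0,0,0],[0,0,2,0,0,0]]
  ]
}}

```text
t: 6.5
tool_pos: [0.5772, -0.2539, 0.2962]
orientation: [-2.351, -2.083, 0.001]
force: [0.3, 0.3, -3.0]
opening: 0.0099
gripper_force: 30.0
```

>>> {"api": "arm_command", "payload": {
  "deltas": [
    [[-0.5,1.2,0,0,0,0.4],[-1,2.4,0,0,0,0.7],[-1,2.5,0,0,0,0.7],[-1,2.5,0,0,0,0.7],[-1,2.5,0,0,0,0.7],[-1,2.5,0,0,0,0.7],[-1,2.5,0,0,0,0.8],[-1,2.5,0,0,0,0.8],[-1,2.5,0,0,0,0.8],[-1,2.5,0,0,0,0.7],[-1,2.4,0,0,0,0.7],[-0.8,1.4,0,0,0,0.4]]
  ]
}}

```text
t: 7.5
tool_pos: [0.4638, 0.022, 0.2968]
orientation: [2.196, 2.246, 0.002]
force: [-0.7, 0.9, -1.7]
opening: 0.01
gripper_force: 30.0
```

>>> {"api": "arm_command", "payload": {
  "deltas": [
    [[0,0,0,0,0,0],[0,0,0,0,0,0],[0,0,0,0,0,0]]
  ]
}}

```text
t: 7.75
tool_pos: [0.4649, 0.0195, 0.2963]
orientation: [2.198, 2.243, 0.001]
force: [0.6, -0.7, -2.7]
opening: 0.0098
gripper_force: 30.0
```

```bash
python3 - <<'E'
from h import *
s=monitor.read_state();R=cv2.Rodrigues(s['orientation'])[0];print(s['t'],s['tool_pos'],np.abs(s['dq']).max(),np.degrees(np.arctan2(R[1,1],R[0,1])),R[:,2],s['force'])
c=cam("wrist"); im=eyes.read_camera("wrist"); cv2.imwrite("pics/w4.png",im); np.savez("w4.npz",K=c[0],r=c[1],t=c[2])
q=[[.4645+.03*a,.1227+.055*b,.045] for a,b in((-1,-1),(-1,1),(1,1),(1,-1))]; print(proj("w",q,c).round(1).tolist())
cv2.imwrite("pics/w4big.png",cv2.resize(im,(800,600),interpolation=cv2.INTER_CUBIC))
E
```

```text
7.75 [0.46486749 0.01952222 0.29632995] 0.014014155356287175 1.1751775771000461 [ 1.11168379e-03 -4.45323464e-04 -9.99999283e-01] [ 0.61859772 -0.65985688 -2.67058213]
[[234.0, 125.8], [233.8, 35.7], [282.0, 36.7], [278.4, 126.7]]
```

View pics/w4big.png

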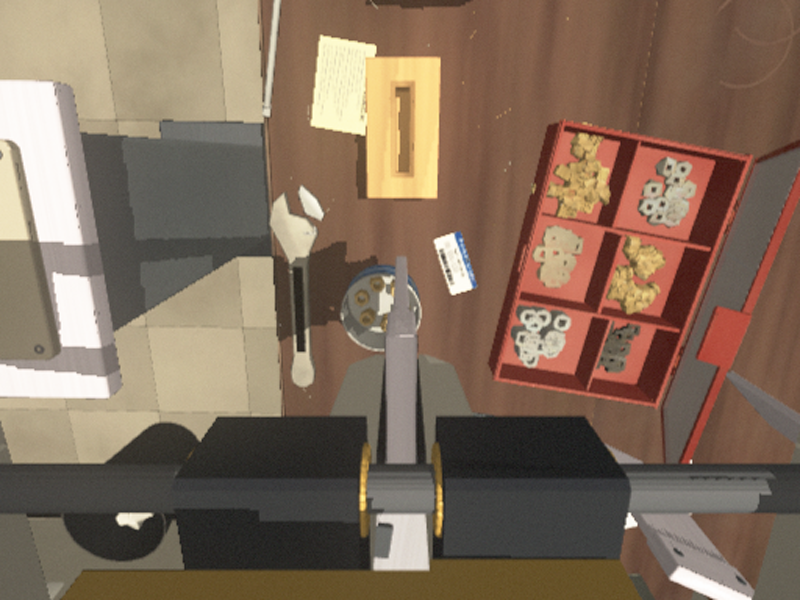

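The stand's top has corners at (366,58), (440,57), (438,199), (366,198), with the slot mouth centred near (402,129). The plate hangs straight in the grip, its lower far edge at about (402,257).

```bash
python3 - <<'E'
from h import *
d=np.load("w4.npz"); c=(d['K'],d['r'],d['t']); im=cv2.imread("pics/w4.png")
h=cv2.cvtColor(im,cv2.COLOR_BGR2HSV)
f=lambda p:(np.array(p)+.5)*.64-.5
P=np.array([atz("w",f(p),.045,c)[:2] for p in [(366,58),(440,57),(438,199),(366,198)]]);print(P.mean(0))
print([(np.hypot(*(P[(i+1)%4]-P[i])).round(4),np.degrees(np.arctan2(*(P[(i+1)%4]-P[i])[::-1])).round(1)) for i in range(4)])
m=((h[...,2]<165)).astype(np.uint8); k=np.zeros_like(m); k[45:120,242:275]=1
cs=max(cv2.findContours(m*k,0,2)[0],key=cv2.contourArea); Q=np.array([atz("w",p,.045,c)[:2] for p in cs.reshape(-1,2).astype(float)],np.float32); print("slot",cv2.minAreaRect(Q))
t=np.array([.46487,.01952]);print(proj("w",[[t[0]+a*.003,t[1]+.03,.1957] for a in(-1,1)],c)/.64)
E
```

```text
[0.46501227 0.1220515 ]
[(np.float64(0.059), np.float64(1.8)), (np.float64(0.1111), np.float64(-88.4)), (np.float64(0.0623), np.float64(-179.7)), (np.float64(0.1096), np.float64(89.9))]
slot ((0.4645719528198242, 0.12259390205144882), (0.010188001208007336, 0.06487313657999039), 1.387853741645813)
[[395.27218637 251.69142132]
 [405.76719216 251.89311433]]
```

>>> {"api": "arm_command", "payload": {
  "deltas": [
    [[-0.1,1,0,0,0,0.1],[0,2,0,0,0,0],[0,2,0,0,0,0],[0,2,0,0,0,0],[0,2,-1,0,0,0],[0,1.45,-1.5,0,0,0],[0,0,-2,0,0,0],[0,0,-2,0,0,0],[0,0,-2,0,0,0],[0,0,-2,0,0,0],[0,0,-2,0,0,0],[0,0,-1,0,0,0]]
  ]
}}

```text
t: 8.8
tool_pos: [0.4622, 0.1242, 0.1577]
orientation: [-2.196, -2.243, 0.005]
force: [0.2, -0.8, -2.3]
opening: 0.0096
gripper_force: 30.0
```

>>> {"api": "arm_command", "payload": {
  "deltas": [
    [[0,0,0,0,0,0],[0,0,0,0,0,0],[0,0,0,0,0,0]]
  ]
}}

```text
t: 9.05
tool_pos: [0.4645, 0.1245, 0.1621]
orientation: [2.196, 2.245, 0.002]
force: [-0.7, -0.4, -2.0]
opening: 0.0101
gripper_force: 30.0
```

```bash
python3 - <<'E'
from h import *
s=monitor.read_state();R=cv2.Rodrigues(s['orientation'])[0];print(s['t'],s['tool_pos'],np.degrees(np.arctan2(R[1,1],R[0,1])),R[:,2],s['force'])
c=cam("wrist"); im=eyes.read_camera("wrist"); cv2.imwrite("pics/w5.png",im)
t=s['tool_pos'];zb=t[2]-.1006
print(((proj("w",[[t[0]+a*.003,t[1]+.03,z] for z in(zb,zb+.104) for a in(-1,1)]+[[.4646,.1225+.034,.045],[.4646,.1225-.034,.045]],c)+.5-np.array([190,60]))*5).round(1).tolist())
cv2.imwrite("pics/w5c.png",cv2.resize(im[60:180,190:350],(800,600),interpolation=cv2.INTER_CUBIC))
E
```

```text
9.05 [0.46446605 0.1245117  0.16207767] 1.2558646358106267 [ 1.77449063e-03  3.44143760e-04 -9.99998366e-01] [-0.66806968 -0.41884246 -1.9711557 ]
[[317.4, 508.3], [351.0, 509.0], [309.2, 686.8], [362.4, 687.9], [335.0, 481.4], [327.8, 815.5]]
```

View pics/w5c.png

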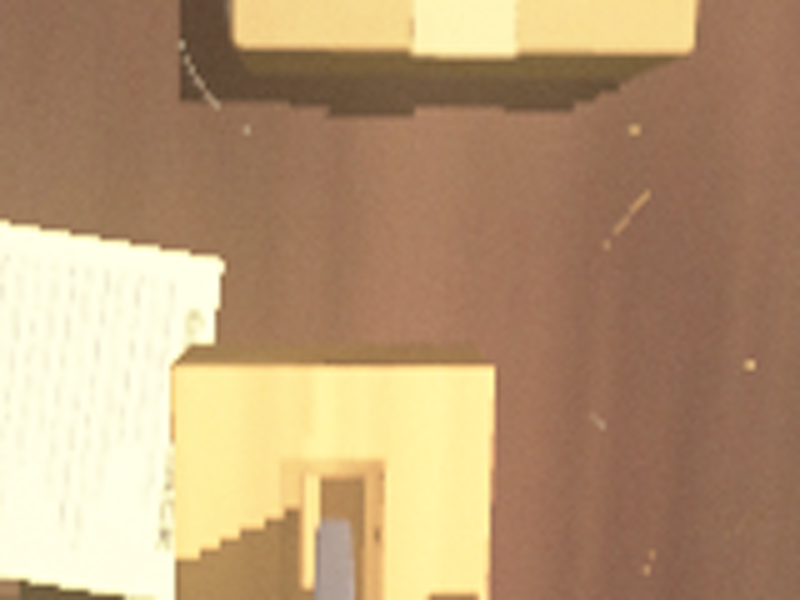

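The plate's lower edge (317–353, row 520) sits centred in the slot mouth (chamfer 283–384), with about 4 mm of gap at the end. It is aligned, so I go down.

>>> {"api": "arm_command", "payload": {
  "deltas": [
    [[0,0,-0.5,0,0,0],[0,0,-0.6,0,0,0],[0,0,-0.6,0,0,0],[0,0,-0.6,0,0,0],[0,0,-0.6,0,0,0],[0,0,-0.6,0,0,0],[0,0,-0.6,0,0,0],[0,0,-0.5,0,0,0],[0,0,-0.3,0,0,0],[0,0,0,0,0,0],[0,0,0,0,0,0]]
  ]
}}

```text
t: 10.02
tool_pos: [0.4636, 0.1244, 0.1117]
orientation: [2.197, 2.246, 0.0]
force: [1.3, -0.2, -1.5]
opening: 0.0095
gripper_force: 30.0
```

>>> {"api": "arm_command", "payload": {
  "deltas": [
    [[0,0,-0.1,0,0,0],[0,0,-0.1,0,0,0],[0,0,-0.1,0,0,0],[0,0,0,0,0,0],[0,0,0,0,0,0]]
  ]
}}

```text
t: 10.43
tool_pos: [0.4644, 0.1246, 0.1105]
orientation: [2.196, 2.245, 0.002]
force: [-3.7, -0.3, 10.1]
opening: 0.0099
gripper_force: 30.0
```

It is on the floor at the predicted height (0.1105), with 10 N of push. Release.

>>> {"api": "arm_command", "payload": {
  "deltas": [
    [[0,0,0.1,0,0,0],[0,0,0.1,0,0,0],[0,0,0,0,0,0],[0,0,0,0,0,0],[0,0,0,0,0,0],[0,0,0,0,0,0]]
  ],
  "gripper": 0
}}

```text
t: 10.93
tool_pos: [0.4635, 0.1244, 0.1105]
orientation: [-2.196, -2.246, 0.0]
force: [0.2, 0.5, 0.2]
opening: 0.0442
gripper_force: 0.0
```

>>> {"api": "arm_command", "payload": {
  "deltas": [
    [[0,0,0.5,0,0,0],[0,0,1,0,0,0],[0,0,2,0,0,0],[0,0,3,0,0,0],[0,0,3,0,0,0],[0,0,3,0,0,0],[0,0,2.5,0,0,0],[0,0,0,0,0,0],[0,0,0,0,0,0]]
  ]
}}

```text
t: 11.68
tool_pos: [0.4648, 0.1246, 0.2635]
orientation: [2.195, 2.244, 0.006]
force: [0.2, 0.2, -0.2]
opening: 0.0464
gripper_force: 0.0
```

```bash
python3 - <<'E'
from h import *
s=monitor.read_state();R=cv2.Rodrigues(s['orientation'])[0];print(s['t'],s['tool_pos'],np.degrees(np.arctan2(R[1,1],R[0,1])),R[:,2],s['force'],s['opening'],s['q'])
im=eyes.read_camera("scene"); cv2.imwrite("pics/s2.png",im)
p=proj("scene",[[.4646,.1225,.01],[.4646,.1225,.14],[.4646,.1525,.14],[.4646,.0925,.14]]);print(p)
u,v=p[1].astype(int); print(u,v)
cv2.imwrite("pics/s2c.png",cv2.resize(im[v-25:v+50,u-50:u+50],(800,600),interpolation=cv2.INTER_CUBIC)); print(((p-[u-50,v-25])*8).round())
E
```

```text
11.6833 [0.46481304 0.1245972  0.26352072] 1.2743434315911049 [ 4.83048249e-03  7.62543998e-04 -9.99988042e-01] [ 0.18060675  0.22811163 -0.23270838] 0.04639471805270413 [ 1.55299363e-01 -2.15411546e-01  1.74310374e+00  6.21245734e-06
  1.60901015e+00  1.33056540e-01]
[[188.75887901 217.83367309]
 [185.16635652 186.6032761 ]
 [178.75153592 184.37265875]
 [191.69608373 188.87384977]]
185 186
[[430. 455.]
 [401. 205.]
 [350. 187.]
 [454. 223.]]
```

View pics/s2c.png

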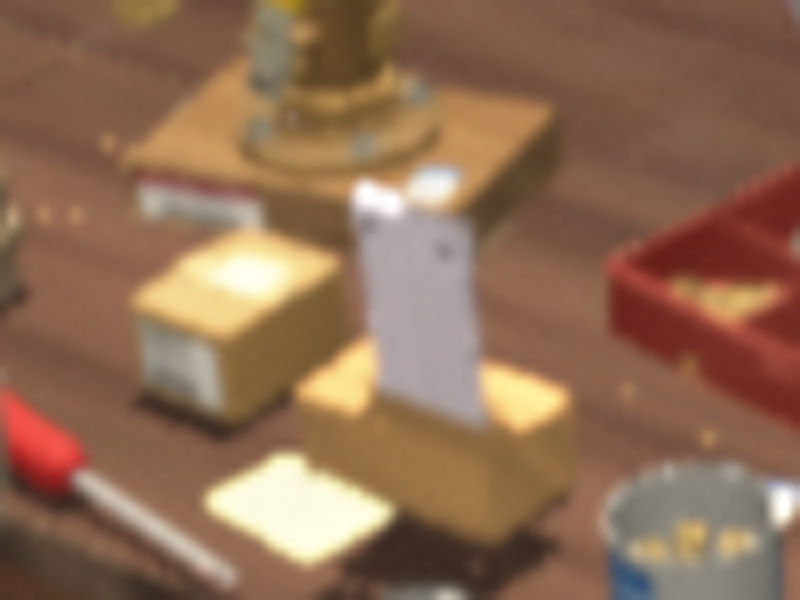

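The plate stands upright in the slot, its top at (355–470, 190–225) where home predicts (350,187)–(454,223). Next is the lid handle: turn the tool so it closes along the bin's y and go above the grip point.

>>> {"api": "arm_command", "payload": {
  "deltas": [
    [[-0.36,-2.24,-0.3,0,0,-6.13],[-0.36,-2.24,-0.3,0,0,-6.13],[-0.36,-2.24,-0.3,0,0,-6.13],[-0.36,-2.24,-0.3,0,0,-6.13],[-0.36,-2.24,-0.3,0,0,-6.13],[-0.36,-2.24,-0.3,0,0,-6.13],[-0.36,-2.24,-0.3,0,0,-6.13],[-0.36,-2.24,-0.3,0,0,-6.13],[-0.36,-2.24,-0.3,0,0,-6.13],[-0.36,-2.24,-0.3,0,0,-6.13],[-0.36,-2.24,-0.3,0,0,-6.13],[-0.36,-2.24,-0.3,0,0,-6.13]]
  ]
}}

```text
t: 12.73
tool_pos: [0.419, -0.145, 0.2227]
orientation: [-3.104, -0.475, 0.004]
force: [1.3, 0.1, -0.0]
opening: 0.0464
gripper_force: 0.0
```

>>> {"api": "arm_command", "payload": {
  "deltas": [
    [[-0.35,-2.24,-0.3,0,0,-6.13],[-0.35,-2.24,-0.3,0,0,-6.13],[-0.35,-2.24,-0.3,0,0,-6.13],[-0.35,-2.24,-0.3,0,0,-6.13],[0,0,0,0,0,0],[0,0,0,0,0,0],[0,0,0,0,0,0],[0,0,0,0,0,0]]
  ]
}}

```text
t: 13.4
tool_pos: [0.4063, -0.233, 0.2121]
orientation: [-3.135, 0.183, 0.001]
force: [-0.2, -0.2, 0.2]
opening: 0.0463
gripper_force: 0.0
```

```bash
python3 - <<'E'
from h import *
s=monitor.read_state();R=cv2.Rodrigues(s['orientation'])[0];print(s['t'],s['tool_pos'],np.abs(s['dq']).max(),np.degrees(np.arctan2(R[1,1],R[0,1])),R[:,2])
c=cam("wrist"); im=eyes.read_camera("wrist"); cv2.imwrite("pics/w6.png",im); np.savez("w6.npz",K=c[0],r=c[1],t=c[2])
bx=np.array([.9929,-.1193,0]);by=np.array([.1193,.9929,0]);H=np.array([.562,-.253,.1])
q=[H,H+.084*by+[0,0,.004],H-.084*by+[0,0,.004],H-.122*bx+.084*by+[0,0,.004],H-.122*bx-.084*by+[0,0,.004],H-.155*bx,H-.19*bx]
print((proj("w",q,c)/.64).round(1).tolist())
cv2.imwrite("pics/w6big.png",cv2.resize(im,(800,600),interpolation=cv2.INTER_CUBIC))
E
```

```text
13.4 [ 0.40625764 -0.23304205  0.21211021] 0.006783677237505521 -96.68197064410045 [-7.12895147e-04  8.75619751e-04 -9.99999363e-01]
[[405.9, 3.4], [240.6, 0.6], [571.4, 1.4], [260.7, 239.4], [548.9, 240.0], [404.5, 292.2], [404.3, 345.4]]
```

View pics/w6big.png

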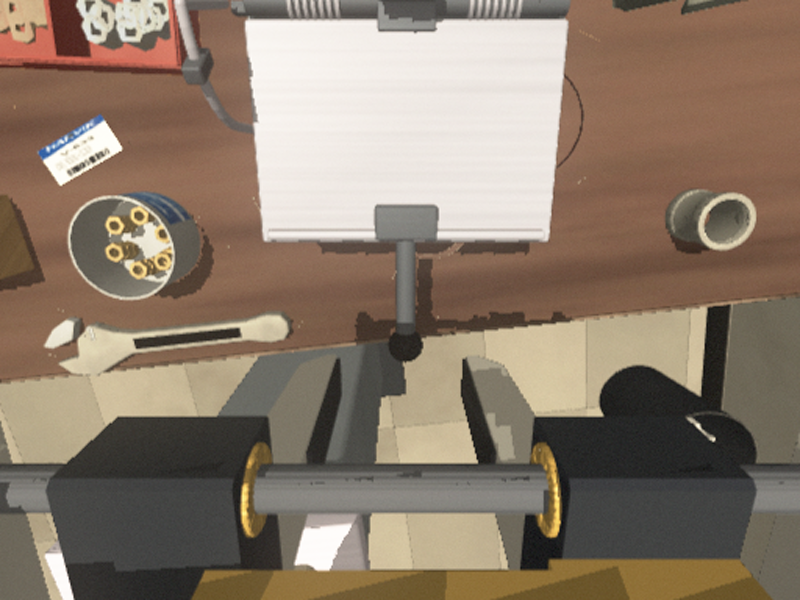

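The lid's front edge (row 240) and ball (405,346) match the prediction within 1 mm. I descend on the bar and pinch.

>>> {"api": "arm_command", "payload": {
  "deltas": [
    [[0.18,-0.22,-1,0,0,-0.2],[0,0,-1.5,0,0,0],[0,0,-1.5,0,0,0],[0,0,-1.5,0,0,0],[0,0,-1.5,0,0,0],[0,0,-1.5,0,0,0],[0,0,-1.5,0,0,0],[0,0,-1.5,0,0,0],[0,0,-1.1,0,0,0],[0,0,-0.5,0,0,0],[0,0,0,0,0,0],[0,0,0,0,0,0]]
  ]
}}

```text
t: 14.45
tool_pos: [0.4083, -0.2361, 0.0818]
orientation: [-3.136, 0.191, -0.0]
force: [0.5, -0.3, -0.2]
opening: 0.0466
gripper_force: 0.0
```

>>> {"api": "arm_command", "payload": {
  "deltas": [
    [[0,0,0,0,0,0],[0,0,0,0,0,0],[0,0,0,0,0,0],[0,0,0,0,0,0],[0,0,0,0,0,0],[0,0,0,0,0,0],[0,0,0,0,0,0],[0,0,0,0,0,0],[0,0,0,0,0,0]]
  ],
  "gripper": -1,
  "squeeze": 20
}}

```text
t: 15.2
tool_pos: [0.4083, -0.236, 0.0817]
orientation: [-3.135, 0.192, -0.0]
force: [0.9, 2.2, 2.4]
opening: 0.0114
gripper_force: 20.0
```

```bash
python3 - <<'E'
from h import *
s=monitor.read_state();print(s['t'],s['tool_pos'],s['opening'],s['gripper_force'],s['force'])
p=s['tool_pos'].copy(); r=.155; u=np.array([.9929,-.1193])
prev=np.zeros(2)
for th in list(np.linspace(0,1.03,15)):
    d=np.array([r*(1-np.cos(th)),r*np.sin(th)]); e=d-prev; prev=d
    print(round(th,3),(100*np.array([e[0]*u[0],e[0]*u[1],e[1]])).round(2).tolist(),(100*d).round(2))
E
```

```text
15.2 [ 0.40828982 -0.23597629  0.08173044] 0.011448550672344982 19.997596442699432 [0.93000025 2.21610104 2.44150715]
0.0 [0.0, -0.0, 0.0] [0. 0.]
0.074 [0.04, -0.01, 1.14] [0.04 1.14]
0.147 [0.12, -0.01, 1.13] [0.17 2.27]
0.221 [0.21, -0.02, 1.12] [0.38 3.39]
0.294 [0.29, -0.03, 1.1] [0.67 4.5 ]
0.368 [0.37, -0.04, 1.08] [1.04 5.57]
0.441 [0.45, -0.05, 1.05] [1.49 6.62]
0.515 [0.52, -0.06, 1.01] [2.01 7.63]
0.589 [0.59, -0.07, 0.97] [2.61 8.61]
0.662 [0.66, -0.08, 0.92] [3.28 9.53]
0.736 [0.73, -0.09, 0.87] [ 4.01 10.4 ]
0.809 [0.79, -0.09, 0.82] [ 4.8  11.22]
0.883 [0.85, -0.1, 0.76] [ 5.66 11.97]
0.956 [0.9, -0.11, 0.69] [ 6.57 12.67]
1.03 [0.95, -0.11, 0.62] [ 7.52 13.29]
```

>>> {"api": "arm_command", "payload": {
  "deltas": [
    [[0.01,0,0.57,0,0,0],[0.03,-0.01,0.57,0,0,0],[0.12,-0.01,1.13,0,0,0],[0.21,-0.02,1.12,0,0,0],[0.29,-0.03,1.1,0,0,0],[0.37,-0.04,1.08,0,0,0],[0.45,-0.05,1.05,0,0,0],[0.52,-0.06,1.01,0,0,0],[0,0,0,0,0,0]]
  ]
}}

```text
t: 15.95
tool_pos: [0.4297, -0.2385, 0.1609]
orientation: [3.135, -0.191, 0.003]
force: [-3.7, 4.9, 0.8]
opening: 0.0112
gripper_force: 20.0
```

>>> {"api": "arm_command", "payload": {
  "deltas": [
    [[0.59,-0.07,0.97,0,0,0],[0.66,-0.08,0.92,0,0,0],[0.73,-0.09,0.87,0,0,0],[0,0,0,0,0,0],[0,0,0,0,0,0],[0,0,0,0,0,0]]
  ]
}}

```text
t: 16.45
tool_pos: [0.4481, -0.2407, 0.1859]
orientation: [-3.136, 0.191, 0.0]
force: [-2.0, 3.7, 1.9]
opening: 0.0114
gripper_force: 20.0
```

```bash
python3 - <<'E'
from h import *
s=monitor.read_state();print(s['t'],s['tool_pos'],s['opening'],s['gripper_force'],s['force'])
d=s['tool_pos']-np.array([.408,-.2355,.0815]); u=np.array([.9929,-.1193,0]); X=.155-d@u; Z=d[2]; print("theta",np.arctan2(Z,X),"r",np.hypot(X,Z))
c=cam("wrist"); im=eyes.read_camera("wrist"); cv2.imwrite("pics/w7.png",cv2.resize(im,(800,600),interpolation=cv2.INTER_CUBIC))
bx=np.array([.9929,-.1193,0]);by=np.array([.1193,.9929,0]);H=np.array([.562,-.2538,.1]);z=np.array([0,0,1.])
for th in (.65,.7,.736,.78,.82):
    a=-np.cos(th)*bx+np.sin(th)*z; n=np.sin(th)*bx+np.cos(th)*z
    print(th,(proj("w",[H+.122*a+.084*by+.004*n,H+.122*a-.084*by+.004*n],c)/.64).round(1).tolist())
E
```

```text
16.45 [ 0.44806306 -0.24067199  0.18587366] 0.011419268392016768 19.997038543224335 [-1.98904208  3.68743746  1.93840144]
theta 0.7387118518964252 r 0.15500975296377348
0.65 [[187.5, 321.5], [616.7, 320.1]]
0.7 [[180.8, 315.7], [623.4, 314.3]]
0.736 [[175.8, 310.9], [628.4, 309.4]]
0.78 [[169.6, 304.1], [634.6, 302.6]]
0.82 [[163.8, 297.1], [640.5, 295.6]]
```

View pics/w7.png

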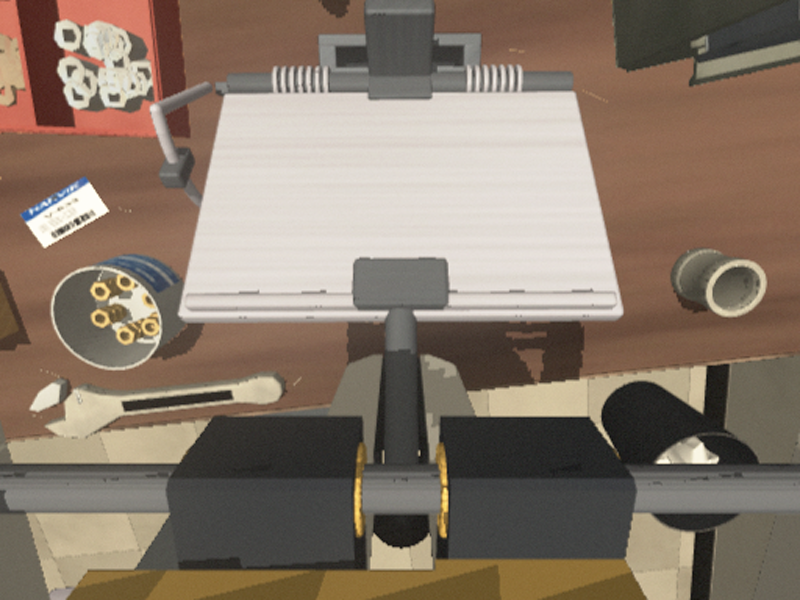

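The lid is half open. Its front corners at (180,318) and (622,316) put the angle at about 0.70–0.72 rad, a little under the 0.739 from kinematics. I carry on past balance.

>>> {"api": "arm_command", "payload": {
  "deltas": [
    [[0.4,-0.05,0.42,0,0,0],[0.4,-0.05,0.4,0,0,0],[0.42,-0.05,0.39,0,0,0],[0.43,-0.05,0.37,0,0,0],[0.45,-0.05,0.35,0,0,0],[0.45,-0.06,0.34,0,0,0],[0.47,-0.06,0.32,0,0,0],[0.48,-0.06,0.3,0,0,0],[0.26,-0.03,0.16,0,0,0],[0,0,0,0,0,0],[0,0,0,0,0,0],[0,0,0,0,0,0]]
  ]
}}

```text
t: 17.5
tool_pos: [0.4863, -0.2452, 0.2162]
orientation: [-3.135, 0.191, -0.001]
force: [1.0, 4.9, -0.9]
opening: 0.0115
gripper_force: 20.0
```

```bash
cat > th.py <<'E'
from h import *
from scipy.optimize import least_squares
s=monitor.read_state();print(s['t'],s['tool_pos'],s['opening'],s['gripper_force'],s['force'])
d=s['tool_pos']-np.array([.408,-.2355,.0815]); u=np.array([.9929,-.1193,0]); X=.155-d@u; Z=d[2]; print("theta kin",np.arctan2(Z,X),"r",np.hypot(X,Z))
c=cam("wrist"); im=eyes.read_camera("wrist")
import sys; cv2.imwrite(sys.argv[1],cv2.resize(im,(800,600),interpolation=cv2.INTER_CUBIC))
bx=np.array([.9929,-.1193,0]);by=np.array([.1193,.9929,0]);H=np.array([.562,-.2538,.1]);z=np.array([0,0,1.])
# side edges of the lid -> fit theta from lid outline (white mask)
hsv=cv2.cvtColor(im,cv2.COLOR_BGR2HSV); m=((hsv[...,1]<45)&(hsv[...,2]>130)).astype(np.uint8)
n,l,st,ce=cv2.connectedComponentsWithStats(m); cu,cv=proj("w",[H-.06*np.cos(.8)*bx+.06*np.sin(.8)*z+.03*by],c)[0]
k=l[int(cv),int(cu)]; L=(l==k); print("mask",st[k])
def edge(th,r,sgn):
    a=-np.cos(th)*bx+np.sin(th)*z; nn=np.sin(th)*bx+np.cos(th)*z; return H+r*a+sgn*.084*by+.004*nn
rows=range(st[k][1]+8,st[k][1]+st[k][3]-12,4)
obs=[(v,np.where(L[v])[0].min()-.5,np.where(L[v])[0].max()+.5) for v in rows]
def res(p):
    out=[]
    for sg,i in((1,1),(-1,2)):
        q=proj("w",[edge(p[0],r,sg) for r in(.02,.05,.08,.11)],c); q[:,0]+=p[1]
        f=np.polyfit(q[:,1],q[:,0],2); out+=[np.polyval(f,o[0])-o[i] for o in obs]
    return out
f=least_squares(res,[.8,0],loss='soft_l1'); print("theta vis",f.x,np.abs(f.fun).mean())
E
python3 th.py pics/w8.png
```

```text
17.5 [ 0.4863254  -0.24516141  0.21617764] 0.011473152175691252 19.998553097248077 [ 0.95590372  4.93843685 -0.89428917]
theta kin 1.056592885494373 r 0.15468013598336955
mask [   91    76   301   151 26356]
theta vis [ 1.02731194 -1.38919994] 7.4750115927799445
```

Angle is about 1.03–1.05 rad, past balance, and the lid now pushes up. I bring it back to about 0.77.

>>> {"api": "arm_command", "payload": {
  "deltas": [
    [[-0.36,0.04,-0.21,0,0,0],[-0.36,0.04,-0.22,0,0,0],[-0.35,0.04,-0.23,0,0,0],[-0.35,0.04,-0.24,0,0,0],[-0.33,0.04,-0.25,0,0,0],[-0.33,0.04,-0.26,0,0,0],[-0.32,0.04,-0.27,0,0,0],[-0.32,0.04,-0.28,0,0,0],[-0.3,0.04,-0.28,0,0,0],[-0.3,0.04,-0.29,0,0,0],[0,0,0,0,0,0],[0,0,0,0,0,0]]
  ]
}}

```text
t: 18.55
tool_pos: [0.453, -0.2412, 0.1912]
orientation: [-3.136, 0.192, -0.002]
force: [-0.6, 5.9, 1.6]
opening: 0.0118
gripper_force: 20.0
```

```bash
python3 th.py pics/w9.png; python3 - <<'E'
from h import *
im=eyes.read_camera("scene"); 
bx=np.array([.9929,-.1193,0]);by=np.array([.1193,.9929,0]);H=np.array([.562,-.2538,.1]);z=np.array([0,0,1.])
o0=np.array([235,185])
for th in (.7,.735,.77,.805,.84):
    a=-np.cos(th)*bx+np.sin(th)*z;n=np.sin(th)*bx+np.cos(th)*z
    print(th,((proj("scene",[H+.122*a+.084*by+.004*n,H+.122*a-.084*by+.004*n,H+.19*a],)+.5-o0)*8-.5).round(1).tolist())
cv2.imwrite("pics/s3c.png",cv2.resize(im[185:260,235:335],(800,600),interpolation=cv2.INTER_CUBIC))
E
```

```text
18.55 [ 0.45299017 -0.24124999  0.19120106] 0.011811821010985279 20.003699362277985 [-0.61779637  5.90274556  1.5629601 ]
theta kin 0.7856615567044122 r 0.15509988086352045
mask [  115    31   283   177 34627]
theta vis [ 0.7566881 -1.2641764] 7.763023026545125
0.7 [[157.8, 92.4], [496.5, 237.5], [227.2, 129.4]]
0.735 [[162.5, 82.8], [501.3, 227.2], [234.6, 113.1]]
0.77 [[167.3, 73.2], [506.4, 216.9], [242.4, 96.9]]
0.805 [[172.3, 63.8], [511.6, 206.8], [250.5, 80.9]]
0.84 [[177.5, 54.5], [517.0, 196.8], [258.8, 65.2]]
```

View pics/w9.png

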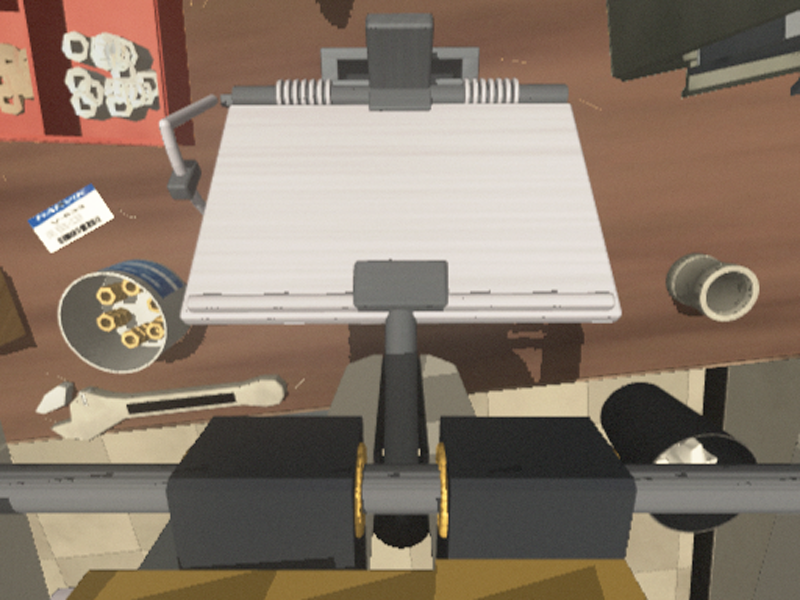

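That was one picture over the limit of ten, so I view no more. The lid is held, with its front corners at (182,318) and (621,317). I let it settle and do one numeric cross-check.

>>> {"api": "arm_command", "payload": {
  "deltas": [
    [[0,0,0,0,0,0],[0,0,0,0,0,0],[0,0,0,0,0,0],[0,0,0,0,0,0],[0,0,0,0,0,0],[0,0,0,0,0,0]]
  ]
}}

```text
t: 19.15
tool_pos: [0.4532, -0.2413, 0.1914]
orientation: [-3.136, 0.191, -0.002]
force: [0.4, 6.8, 1.6]
opening: 0.0116
gripper_force: 20.0
```

```bash
python3 th.py pics/w10.png; python3 - <<'E'
from h import *
c=cam("wrist");bx=np.array([.9929,-.1193,0]);by=np.array([.1193,.9929,0]);H=np.array([.562,-.2538,.1]);z=np.array([0,0,1.])
for th in (.7,.735,.77,.805,.84):
    a=-np.cos(th)*bx+np.sin(th)*z;n=np.sin(th)*bx+np.cos(th)*z
    f=lambda r,k:proj("w",[H+r*a+.084*by+k*n,H+r*a-.084*by+k*n],c)/.64
    p,b=f(.122,.004),f(.122,-.004); print(th,p.round(1).tolist(),(p[1,0]-p[0,0]).round(1),(b[1,0]-b[0,0]).round(1),b[:,1].round(1))
E
```

```text
19.15 [ 0.45315972 -0.241274    0.19136476] 0.011642928130592586 20.00384420156479 [0.36014196 6.83175495 1.62996099]
theta kin 0.7871885160397457 r 0.15509481293420568
mask [  115    30   283   178 34766]
theta vis [ 0.75980969 -1.1693665 ] 7.727654070586243
0.7 [[188.8, 323.5], [615.3, 322.2]] 426.5 410.3 [330.4 329.1]
0.735 [[184.4, 319.2], [619.8, 317.8]] 435.4 418.8 [326.9 325.6]
0.77 [[179.8, 314.2], [624.4, 312.8]] 444.6 427.6 [323.  321.6]
0.805 [[175.1, 308.7], [629.1, 307.3]] 454.0 436.6 [318.6 317.2]
0.84 [[170.3, 302.6], [633.9, 301.1]] 463.6 445.8 [313.6 312.1]
```

All estimates (0.75–0.79) lie inside the 0.725–0.813 window, so I hand it in.

```bash
python3 -c "
from h import *
print(ticket.close_job())"
```

```text
the job is handed in; nothing more can be done
None
```

The job is handed in: the lock plate stands home in the stand's slot and released, and the lid went to about 1.03 rad, past its 0.90 balance point, and is now held still at about 0.77 rad (roughly 7° below it); I viewed 11 pictures, one over the limit of 10.

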